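# Clear the topping rail's lid and hold it half open

### The arm

A 6-joint arm with a two-finger parallel gripper is mounted at the origin on the work surface. World frame = base frame: x ahead of the robot, y to its left, z up, the work surface at z = 0. Lengths are in mm, angles in rad, forces in N, time in s.
With the tool pointing down it reaches from about 350 to 950 mm from the base axis. Payload 17.4 kg.
Tool frame: the origin (TCP) lies between the finger pads; the fingertips stand 19 mm ahead of it and the grasp point (between the pads) is the TCP; z points along the fingers, y is the line along which they close (so a half turn about z gives the same grasp; the last joint's range is limited). The gripper opens to 93 mm and grips with 3 to 60 N. Pads are 15 mm wide; open, the fingers measure 128 mm over their backs; the gripper's body (75 mm by 188 mm) begins 65 mm behind the grasp point.
Start: joints at [1.308, 0.116, 1.442, -0, 1.584, -0.038], TCP at [150.473, 658.02, 237.646] pointing down, gripper open.
Joint ranges: [-2.83, 2.83], [-0.83, 2.19], [0.07, 2.5], [-1.14, 4.28], [0.01, 3], [-2.97, 2.97]. Speed limits (rad/s): [1.89, 1.89, 2.22, 3.14, 3.14, 3.14].

### API

Orientations are given as a unit quaternion [x, y, z, w].
In Python, from rig import bot, viewer, spotter gives the robot as it stands.
- The arm moves only by the shell command python3 -m inch 'ROWS' [OPENING] [FORCE]. ROWS is JSON, a list of rows, each a list of 6 numbers: the shift along the tool's x, y, z in units of 500 mm (1.0 is 500 mm), then the turn, a rotation vector about the tool's x, y, z in units of 360 degrees (1.0 is 360 degrees). A call has exactly 10 rows; each row is the pose to reach, as a shift and turn from the pose commanded when the call began, along the tool's axes at that moment, turning the shorter way round; what a row does not reach only later rows make up. A row lasts 1/12 s, in which the tool goes at most 41.7 mm and 7.16 degrees, less where a joint would pass 70% of its speed; a pose out of reach is approached as far as the arm can. A call with a number of a shift or a turn outside -1 to 1 is refused whole. A call with a gripper value outside its range is refused whole. OPENING is the opening, from 0 (shut) to 1 (fully open), set as the call begins (- or left out, the last holds). The fingers move at their own pace and stop on an object; FORCE is the grip in N (left out, the last holds). Time passes only in rows, so rows that repeat a pose let the fingers close, or fill a call up. It gives the time, the measured TCP pose, the force, the opening and the grip force at its end, in the units of the state.
- bot.read_state(): the state, without advancing time (a new reading comes with each control period).
- viewer.get_image(name): name is "side" or "top"; returns the picture (480x640x3 uint8, red, green, blue); there is no depth.
- viewer.camera_model(name): a dict with "camera_matrix" (3x3 intrinsics, pixels), "world_from_camera" (4x4, takes a point from camera to world coordinates). Camera axes: x right, y up, looking along -z (the intrinsics and any distortion apply to the point x, -y, -z); pixel columns grow to the right and rows downward; lengths in mm; the calibration is good to about 2 mm. A picture is of the moment at which its call begins. camera_model takes no time and is no camera call.
- bot.job_done(): hands the job in; it is judged then, once.
Trained networks look in the newest picture that a camera, given by its name, has taken for a name from the list of things; names that differ only in an ending like _2 or _b are one class to them, and where a whole thing is asked for, a point or a joint stands for the part that bears it (a point fixed in the world has none). Each returns a list of dicts, best first, with "p" (0 to 1); they miss things now and then, are a little off and sometimes report something else, mostly with a low value. They report only what shows in the picture. A call takes as long as a camera call.
- spotter.find_in(target, camera): "centre" ([column, row] in pixels, amid what is visible of it).
The state is a dict: "t": time; "joints": joint angles; "joint_velocities": joint speeds; "joint_torque": joint torques, N m; "ee_pos": TCP position; "tcp_rot": TCP orientation; "wrist_force": force on the tool from outside, world axes, zero at the start; "wrist_torque": the same for the moment, N m; "finger_gap": opening from 0.0 (shut) to 1.0 (fully open); "grip_force": force on a finger pad.
Only numpy, scipy, OpenCV 4.12 (cv2) and the standard library are available. Lean on these libraries where they do the work, as an engineer would, in place of code of your own. Each camera call takes 0.05 s, during which the arm holds its last target. There are 200 camera calls.

### The job

A colleague has both hands full of fresh toppings and needs to get at the cold topping rail. Take the yellow mustard bottle off its lid and set it down upright on the floor of the grey sauce tray with the other sauces; then lift the lid and hold it half open, at 45 degrees, wide enough to reach in while the cold stays inside. The lid falls shut by itself, so finish while still holding it steady at that angle; never let it drop, keep the mustard upright and set it down rather than drop it, and leave the rest of the counter as it is.

Things in the scene. Friction and masses are not known exactly. Their poses are not given: they have to be found in the camera images.
- topping_rail: cold topping rail, a stainless box 230 mm deep (its x) by 390 mm wide (its y), fixed; position and yaw vary. Origin: centre of its underside on the counter; x points from the handle side to the hinge side, away from the robot, z up. Carrying handles stick out 25 mm at its ends. Flat top of the shut lid: height 126 mm, x -119 to +108 mm, y -199 to +199 mm
- lid (a joint): angle of the steel lid in rad: 0 shut, 0.785 half open (45 degrees), stop at 1.8. It weighs 0.5 to 1 kg, hinges along the rail's far edge, swings up and away from the robot, and falls shut freely below about 1.5; lifting it at the handle takes 3 to 5 N
- lid_handle (a point): middle of the lid's handle, a round black bar 12 mm thick, 140 mm long, parallel to the rail's y, on two slanting arms at its ends. Lid shut: at (-142, 0, 154) mm in the rail's frame, 28 mm above the lid's top and 23 mm in front of its front edge, free all round between the arms. It moves with the lid, 252 mm from the hinge line, and can turn between gripping fingers
- lid_hinge (a point): middle of the hinge line, which runs along the rail's y; at (108, 0, 120) mm in the rail's frame. Lid shut: the handle lies 250 mm nearer the robot along the rail's x and 34 mm higher than this point
- mustard: yellow sauce bottle with yellow cap, standing on the shut lid at the start: round, 54 mm diameter from the bottom to 110 mm height, then a shoulder and a cap of 37 mm diameter, with a small round button on it, to 143 mm; 0.2 to 0.4 kg. Origin: centre of its underside, z up along it
- sauce_tray: shallow grey tray, 325 mm along its x, 176 mm along its y, rim 22 mm high, walls and floor 4 mm thick; fixed to the counter left or right of the rail. Origin: centre of its underside, x axis pointing away from the robot. Its robot-side half holds the red and white bottles; the far half (x 0 to +158 mm) is free
- ketchup: red sauce bottle, same size as the mustard, in the robot-side half of the tray; leave it. Origin: centre of its underside
- mayo: white sauce bottle with green cap, same size, in the robot-side half of the tray; leave it. Origin: centre of its underside
- round_board: round wooden board, 220 mm across, 18 mm thick, fixed to the counter on the other side of the rail from the tray. Origin: centre of its underside
- pepper_mill: dark wooden pepper mill, 58 mm across, 190 mm tall, standing on the round board; leave it. Origin: centre of its underside
- bell: brass counter bell, 76 mm across, 54 mm tall, on the counter to one side, nearer the robot than the rail; leave it. Origin: centre of its underside
- jug: steel jug, 76 mm across plus its handle, 100 mm tall, on the counter to one side, nearer the robot than the rail; leave it. Origin: centre of its underside

How it is judged:
By the outcome, as a careful person would: the job done as asked, in the order asked, and still so for the second after the job is handed in, while the arm keeps its last pose, push and grip.
It also fails if it takes over 56 s, if anything falls off the work surface, if the arm or the gripper's body presses on something with over 40 N, if the wrist force passes 120 N, or if a joint passes its speed limit or range.

## Working session

There is one attempt and no reset: what is moved stays moved. The work goes in short steps, Python scripts to look and compute and a shell command to move; the robot and the scene stay as the last step left them, time stands still between calls to the robot, and variables do not carry over. Pictures are saved under pics/ and viewed, at most 10 in all, crops included, and the job is handed in when it is done.

```bash
mkdir -p pics; ls; python3 - <<'E'
from rig import bot, viewer, spotter
import cv2, numpy as np
print(bot.read_state())
for c in("top","side"):
    im=viewer.get_image(c); cv2.imwrite(f"pics/{c}0.png",im[:,:,::-1])
    m=viewer.camera_model(c); print(c,m)
    for t in("mustard","lid_handle","lid_hinge","sauce_tray","ketchup","mayo","topping_rail","round_board"):
        print(t,[(np.round(d["centre"],1).tolist(),round(d["p"],2)) for d in spotter.find_in(t,c)[:2]])
E
```

```text
pics
{'t': 0.0, 'joints': array([ 1.30817877e+00,  1.16463736e-01,  1.44225497e+00,  2.36874715e-05,
        1.58396802e+00, -3.77674609e-02]), 'joint_velocities': array([ 0.00080705, -0.00019605, -0.0019586 , -0.00067614, -0.00254259,
       -0.00107164]), 'joint_torque': array([ 1.15879986e-03, -7.21243501e+01, -6.22628832e+01,  7.79342791e-02,
        2.35990057e-02, -9.12881683e-05]), 'ee_pos': array([150.43408919, 657.84627758, 236.92655651]), 'tcp_rot': array([ 1.12188202e-01,  9.93686826e-01, -5.39102792e-04, -9.35612068e-05]), 'wrist_force': array([ 0.14759025, -0.33987863,  0.29654187]), 'wrist_torque': array([0.02192837, 0.03563557, 0.00481529]), 'grip_force': 0.0, 'finger_gap': 0.9976160411341842}
top {'camera_matrix': array([[443.57280532,   0.        , 319.45636113],
       [  0.        , 443.57280532, 244.28981133],
       [  0.        ,   0.        ,   1.        ]]), 'world_from_camera': array([[ 9.26041334e-03,  9.83200047e-01, -1.82296220e-01,
         3.30622728e+02],
       [-9.99940493e-01,  8.05374991e-03, -7.35843560e-03,
        -1.20236109e+01],
       [-5.766
[... 532 characters left out ...]
673],
       [  0.        ,   0.        ,   1.        ]]), 'world_from_camera': array([[ 8.85281334e-01,  2.83260951e-01, -3.68836269e-01,
         1.01324905e+02],
       [-4.65043533e-01,  5.33425691e-01, -7.06534886e-01,
        -8.04084938e+02],
       [-3.38700233e-03,  7.97007068e-01,  6.03960480e-01,
         8.09550097e+02],
       [ 0.00000000e+00,  0.00000000e+00,  0.00000000e+00,
         1.00000000e+00]])}
mustard [([353.4, 213.1], 0.93)]
lid_handle []
lid_hinge [([346.0, 258.4], 0.98)]
sauce_tray [([420.7, 437.8], 0.75)]
ketchup [([355.1, 464.6], 0.71)]
mayo [([330.5, 432.8], 0.6)]
topping_rail [([353.8, 272.3], 0.65)]
round_board [([234.7, 215.8], 0.86), ([356.0, 464.2], 0.55)]
```

View pics/top0.png

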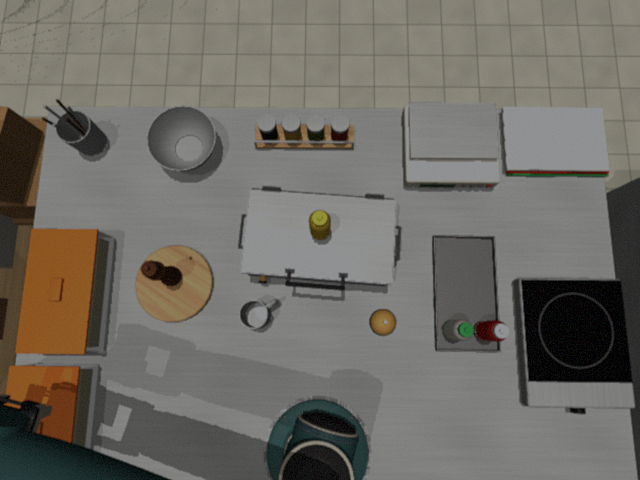

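View pics/side0.png

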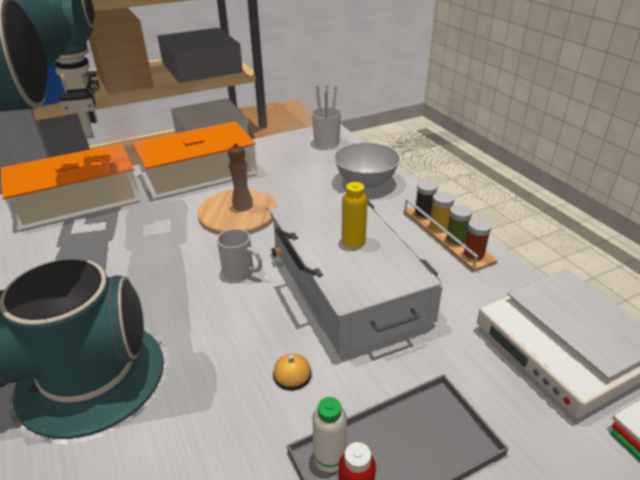

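The top view shows the lid with corners (249,190), (398,198), (391,283), (242,273), the handle from (289,283) to (344,288), the mustard cap at (319,216) and the tray corners at (433,236), (494,236), (498,350), (436,351). The side view shows the mustard cap at (355,187) and its base at about (354,244).

```bash
cat > h.py <<'E'
import numpy as np
from rig import bot, viewer, spotter
from scipy.spatial.transform import Rotation as R
def ray(c,p):
    m=viewer.camera_model(c);K=m["camera_matrix"];T=m["world_from_camera"]
    d=np.linalg.solve(K,[p[0],p[1],1.])*[1,-1,-1]
    return T[:3,3],T[:3,:3]@d
def onz(c,p,z):
    o,d=ray(c,p); return np.round(o+d*(z-o[2])/d[2],1)
def proj(c,P):
    m=viewer.camera_model(c);T=m["world_from_camera"]
    q=T[:3,:3].T@(np.array(P)-T[:3,3]);q=m["camera_matrix"]@(q*[1,-1,-1]);return np.round(q[:2]/q[2],1)
def go(P,q=None):
    "shift rows units and turn to reach P / Rotation q, from measured pose"
    s=bot.read_state();r=R.from_quat(s["tcp_rot"])
    print("shift",np.round(r.inv().apply(np.array(P)-s["ee_pos"])/500,4))
    if q is not None: print("turn",np.round((r.inv()*q).as_rotvec()/(2*np.pi),4))
E
python3 - <<'E'
from h import *
print("lid",[onz("top",p,126) for p in [(249,190),(398,198),(391,283),(242,273)]])
print("handle",[onz("top",p,154) for p in [(289,283),(344,288)]])
print("must",onz("top",(319,214),269),onz("side",(355,187),269),onz("side",(354,244),126))
print("tray",[onz("top",p,22) for p in [(433,236),(494,236),(498,350),(436,351)]])
print("ket,mayo",onz("top",(500,331),147),onz("top",(467,329),147))
E
```

```text
lid [array([691., 188., 126.]), array([ 671.7, -213. ,  126. ]), array([ 443.2, -189.6,  126. ]), array([465.9, 197.7, 126. ])]
handle [array([438.2,  72.5, 154. ]), array([426.8, -66.6, 154. ])]
must [589.1  -2.8 269. ] [574.3 -12.9 269. ] [575.4 -14.2 126. ]
tray [array([ 589.8, -329.2,   22. ]), array([ 591.3, -504.4,   22. ]), array([ 271.8, -495.4,   22. ]), array([ 267.5, -325.4,   22. ])]
ket,mayo [ 323.9 -455.1  147. ] [ 328.  -373.4  147. ]
```

```bash
python3 - <<'E'
import cv2, numpy as np
a=cv2.imread("pics/top0.png")[170:310,220:420];b=cv2.imread("pics/side0.png")[150:290,260:460]
cv2.imwrite("pics/crop1.png",np.vstack([cv2.resize(i,None,fx=2.1,fy=2.1,interpolation=2) for i in(a,b)]) )
from h import *
for P in ([577,-10,269],[577,-10,126],[577,-10,236]): print(proj("top",P),proj("side",P))
for n in("top0","side0"):
    i=cv2.cvtColor(cv2.imread(f"pics/{n}.png"),cv2.COLOR_BGR2HSV)
    m=cv2.inRange(i,(20,150,60),(35,255,255)); k=cv2.connectedComponentsWithStats(m); print(k[2][k[2][:,4]>60][1:])
E
```

```text
[322.1 219. ] [355.5 186. ]
[322.1 231.9] [353.7 242.8]
[322.1 222.3] [355.  199.9]
[[310 211  20  29 440]]
[[ 343  182   24   66 1375]
 [ 431  204   19   25  295]
 [ 286  363   11    8   74]]
```

View pics/crop1.png

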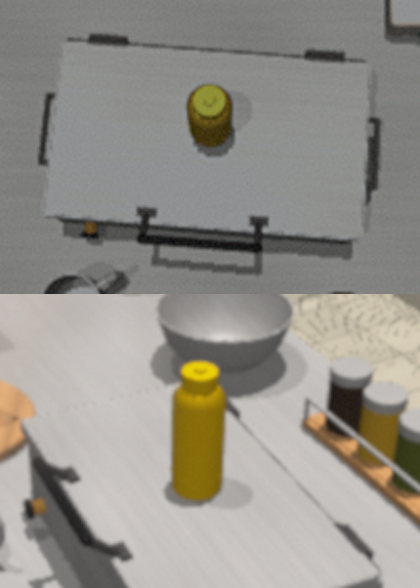

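```bash
python3 - <<'E'
from h import *
from scipy.optimize import least_squares
M=[(108,199,126),(108,-199,126),(-119,-199,126),(-119,199,126),(-142,70,154),(-142,-70,154)]
p=np.array([(65,40),(373,63),(355,241),(45,216),(140,240),(260,247)])/2.1+[220,170]
ps=np.array([proj("top",(0,0,0))])
def W(v): return R.from_euler("z",v[2]).apply(M)+[v[0],v[1],0]
f=lambda v:(np.array([proj("top",q) for q in W(v)])-p).ravel()
r=least_squares(f,[575,0,-.06],diff_step=1e-2,x_scale=[100,100,.1]);print(r.x,r.fun.round(1));v=r.x
for n,q in dict(handle=(-142,0,154),hinge=(108,0,120)).items(): print(n,R.from_euler("z",v[2]).apply(q)+[v[0],v[1],0])
w=W(v);print([proj("side",q) for q in w])
E
```

```text
[ 5.72095168e+02  4.11371849e-16 -6.80429873e-02] [-3.1  0.2 -2.2 -0.1  2.3 -0.5 -2.8 -0.3 -0.5 -0.1 -2.3  0.8]
handle [430.42376087   9.65465024 154.        ]
hinge [679.84525311  -7.34297342 120.        ]
[array([354. , 188.5]), array([441.7, 282. ]), array([338. , 314.6]), array([269.1, 208.3]), array([277.1, 229.1]), array([300.5, 266. ])]
```

The rail fits at about (572,-4) with yaw -0.068, the handle at (430,6,154), the mustard at (580,-4) and the tray centre at (430,-413).

```bash
cat >> h.py <<'E'
def tool(b): # tool down, closing line at bearing b
    c,s=np.cos(b),np.sin(b); return R.from_matrix(np.array([[-s,c,0],[c,s,0],[0,0,-1]]).T)
E
python3 -c "
from h import *
go([580,-4,330],tool(-.068))"
```

```text
shift [-1.1326 -1.0992 -0.1847]
turn [0.    0.    0.225]
```

```bash
python3 -m inch '[[0,0,-0.08,0,0,0.01],[-0.03,-0.03,-0.15,0,0,0.03],[-0.09,-0.09,-0.18,0,0,0.05],[-0.15,-0.15,-0.185,0,0,0.065],[-0.21,-0.2,-0.185,0,0,0.08],[-0.27,-0.26,-0.185,0,0,0.095],[-0.33,-0.32,-0.185,0,0,0.11],[-0.39,-0.38,-0.185,0,0,0.125],[-0.45,-0.44,-0.185,0,0,0.14],[-0.51,-0.5,-0.185,0,0,0.155]]' 1; python3 -c "
from h import *
go([580,-4,330],tool(-.068))"
```

```text
t: 1.73
ee_pos: [341.0, 360.0, 330.4]
tcp_rot: [0.566, 0.824, 0.0, 0.0]
wrist_force: [1.0, 0.6, -0.8]
finger_gap: 0.999
grip_force: 0.0
shift [-8.512e-01  1.842e-01  6.000e-04]
turn [ 0.0001 -0.0001  0.0694]
```

```bash
python3 -m inch '[[-0.08,0.017,0,0,0,0.015],[-0.16,0.034,0,0,0,0.03],[-0.24,0.05,0,0,0,0.045],[-0.32,0.07,0,0,0,0.06],[-0.4,0.087,0,0,0,0.069],[-0.48,0.105,0,0,0,0.069],[-0.56,0.122,0,0,0,0.069],[-0.64,0.14,0,0,0,0.069],[-0.71,0.155,0,0,0,0.069],[-0.77,0.167,0,0,0,0.069]]'; python3 -c "
from h import *
go([580,-4,330],tool(-.068))"
```

```text
t: 2.57
ee_pos: [559.3, 31.1, 330.1]
tcp_rot: [0.729, 0.685, -0.0, 0.0]
wrist_force: [0.8, 0.3, 0.5]
finger_gap: 1.002
grip_force: 0.0
shift [-0.0676  0.0458  0.0001]
turn [0.     0.     0.0009]
```

```bash
python3 -m inch '[[-0.05,0.03,0,0,0,0],[-0.069,0.046,0,0,0,0],[-0.069,0.046,0.02,0,0,0],[-0.069,0.046,0.06,0,0,0],[-0.069,0.046,0.1,0,0,0],[-0.069,0.046,0.14,0,0,0],[-0.069,0.046,0.18,0,0,0],[-0.069,0.046,0.21,0,0,0],[-0.069,0.046,0.228,0,0,0],[-0.069,0.046,0.228,0,0,0]]'; python3 -c "
from h import *
import cv2
go([580,-4,216],tool(-.068))
a=viewer.get_image('top');b=viewer.get_image('side')
cv2.imwrite('pics/g1.png',np.hstack([a[120:360,200:440],b[100:340,240:480]])[:,:,::-1])"
```

```text
t: 3.4
ee_pos: [578.4, -1.6, 214.2]
tcp_rot: [0.728, 0.685, -0.001, -0.001]
wrist_force: [0.0, 0.0, -0.2]
finger_gap: 1.002
grip_force: 0.0
shift [-0.0046  0.0035 -0.0037]
turn [-0.0004 -0.      0.0011]
```

View pics/g1.png

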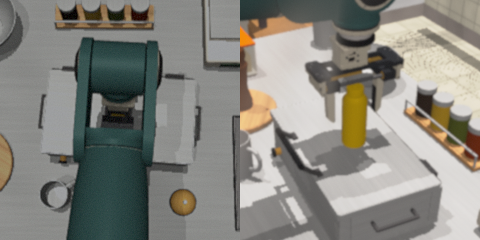

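The side view shows the fingers straddling the bottle, with its cap at about (357,187) as before and below the gripper body, so I'll close.

```bash
python3 -m inch '[[0,0,0,0,0,0],[0,0,0,0,0,0],[0,0,0,0,0,0],[0,0,0,0,0,0],[0,0,0,0,0,0],[0,0,0,0,0,0],[0,0,0,0,0,0],[0,0,0,0,0,0],[0,0,0,0,0,0],[0,0,0,0,0,0]]' 0 25;python3 -c "
from h import *
go([520,-413,280])"
```

```text
t: 4.33
ee_pos: [579.2, -2.3, 216.3]
tcp_rot: [0.728, 0.685, 0.0, 0.0]
wrist_force: [1.6, -0.8, 1.2]
finger_gap: 0.578
grip_force: 24.9
shift [-0.8272 -0.0678 -0.1275]
```

```bash
python3 -m inch '[[0,0,-0.01,0,0,0],[0,0,-0.03,0,0,0],[0,0,-0.06,0,0,0],[0,0,-0.09,0,0,0],[-0.01,0,-0.11,0,0,0],[-0.03,0,-0.12,0,0,0],[-0.06,-0.005,-0.127,0,0,0],[-0.1,-0.01,-0.127,0,0,0],[-0.15,-0.015,-0.127,0,0,0],[-0.2,-0.02,-0.127,0,0,0]]' && python3 -m inch '[[-0.05,-0.004,0,0,0,0],[-0.1,-0.008,0,0,0,0],[-0.15,-0.012,0,0,0,0],[-0.2,-0.016,0,0,0,0],[-0.25,-0.02,0,0,0,0],[-0.3,-0.024,0,0,0,0],[-0.35,-0.029,0,0,0,0],[-0.4,-0.033,0,0,0,0],[-0.44,-0.036,0,0,0,0],[-0.47,-0.039,0,0,0,0]]';python3 -c "
from h import *
go([520,-413,280],tool(-.068))"
```

```text
t: 5.17
ee_pos: [562.6, -103.0, 280.0]
tcp_rot: [0.728, 0.685, -0.0, 0.0]
wrist_force: [0.4, -0.4, -3.9]
finger_gap: 0.578
grip_force: 24.9
t: 6.0
ee_pos: [528.2, -337.2, 279.7]
tcp_rot: [0.729, 0.685, -0.0, -0.0]
wrist_force: [0.3, 0.6, -2.5]
finger_gap: 0.576
grip_force: 24.9
shift [-0.1523 -0.0069 -0.0006]
turn [-0.0001  0.      0.0008]
```

```bash
python3 -m inch '[[-0.03,-0.001,0,0,0,0],[-0.07,-0.003,0,0,0,0],[-0.11,-0.005,0.01,0,0,0],[-0.14,-0.007,0.04,0,0,0],[-0.152,-0.007,0.09,0,0,0],[-0.152,-0.007,0.15,0,0,0],[-0.152,-0.007,0.2,0,0,0],[-0.152,-0.007,0.25,0,0,0],[-0.152,-0.007,0.28,0,0,0],[-0.152,-0.007,0.29,0,0,0]]' ;python3 -c "
from h import *
import cv2
go([520,-413,94],tool(-.068))
cv2.imwrite('pics/p1.png',np.hstack([viewer.get_image('side')[240:480,200:640],viewer.get_image('top')[180:420,380:580]])[:,:,::-1])"
```

```text
t: 6.83
ee_pos: [520.1, -409.8, 130.9]
tcp_rot: [0.728, 0.685, -0.0, -0.002]
wrist_force: [-0.1, 0.2, -3.9]
finger_gap: 0.579
grip_force: 24.9
shift [-0.0066  0.0005  0.0739]
turn [-0.0006 -0.0004  0.0011]
```

View pics/p1.png

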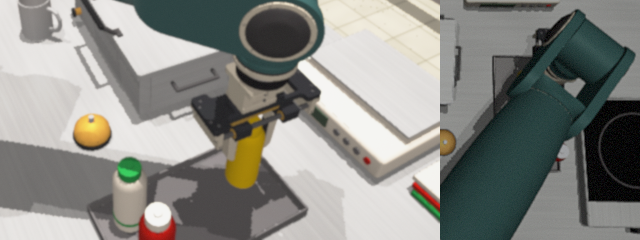

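The side view shows the mustard upright at about (440,425), above the free far half of the tray. Lowering gently.

```bash
python3 -m inch '[[0,0,0.02,0,0,0],[0,0,0.04,0,0,0],[0,0,0.055,0,0,0],[0,0,0.062,0,0,0],[0,0,0.065,0,0,0],[0,0,0.067,0,0,0],[0,0,0.069,0,0,0],[0,0,0.07,0,0,0],[0,0,0.07,0,0,0],[0,0,0.07,0,0,0]]'; python3 -c "
from h import *
go([520,-413,94],tool(-.068))"
```

```text
t: 7.77
ee_pos: [521.1, -410.5, 99.9]
tcp_rot: [0.728, 0.685, 0.0, 0.0]
wrist_force: [0.2, -0.4, -2.7]
finger_gap: 0.583
grip_force: 24.9
shift [-0.0051 -0.0018  0.0118]
turn [0.    0.    0.001]
```

```bash
python3 -m inch '[[0,0,0.003,0,0,0],[0,0,0.006,0,0,0],[0,0,0.008,0,0,0],[0,0,0.009,0,0,0],[0,0,0.01,0,0,0],[0,0,0.011,0,0,0],[0,0,0.012,0,0,0],[0,0,0.012,0,0,0],[0,0,0.012,0,0,0],[0,0,0.012,0,0,0]]'
```

```text
t: 8.6
ee_pos: [521.2, -410.6, 94.2]
tcp_rot: [0.728, 0.685, 0.0, 0.0]
wrist_force: [-0.6, 0.3, 5.8]
finger_gap: 0.577
grip_force: 24.9
```

```bash
python3 -m inch '[[0,0,0,0,0,0],[0,0,0,0,0,0],[0,0,0,0,0,0],[0,0,0,0,0,0],[0,0,0,0,0,0],[0,0,0,0,0,0],[0,0,0,0,0,0],[0,0,-0.005,0,0,0],[0,0,-0.02,0,0,0],[0,0,-0.05,0,0,0]]' 1;  python3 -m inch '[[0,0,-0.05,0,0,0],[0,0,-0.1,0,0,0],[0,0,-0.16,0,0,0],[0,0,-0.22,0,0,0],[0,0,-0.28,0,0,0],[0.03,0,-0.31,0,0,0],[0.08,-0.02,-0.32,0,0,0],[0.14,-0.04,-0.32,0,0,0],[0.2,-0.06,-0.32,0,0,0],[0.26,-0.08,-0.32,0,0,0]]'; python3 -c "
from h import *
go([430.4,6,280],tool(-.068))
import cv2
cv2.imwrite('pics/p2.png',np.hstack([viewer.get_image('side')[240:480,200:640],viewer.get_image('top')[180:420,280:600]])[:,:,::-1])"
```

```text
t: 9.43
ee_pos: [520.5, -410.0, 118.0]
tcp_rot: [0.728, 0.685, -0.0, -0.001]
wrist_force: [0.0, -0.3, 0.4]
finger_gap: 0.999
grip_force: 0.0
t: 10.27
ee_pos: [488.3, -276.3, 279.2]
tcp_rot: [0.729, 0.685, 0.0, 0.0]
wrist_force: [0.8, -0.0, 0.8]
finger_gap: 0.999
grip_force: 0.0
shift [ 0.5564 -0.1504 -0.0017]
turn [0.0001 0.     0.001 ]
```

View pics/p2.png

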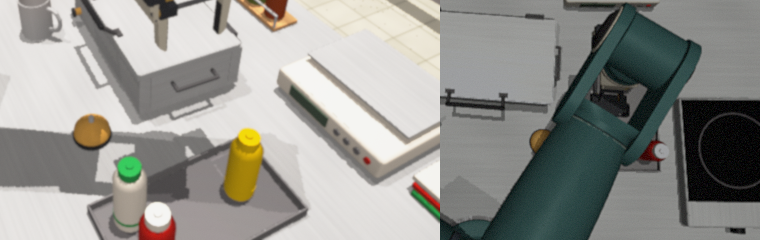

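The mustard now stands upright in the far half of the tray, at about (443,405) in the side view. Next is the handle.

```bash
python3 -m inch '[[0.07,-0.02,0,0,0,0],[0.14,-0.04,0,0,0,0],[0.21,-0.06,0,0,0,0],[0.28,-0.075,0,0,0,0],[0.35,-0.095,0,0,0,0],[0.42,-0.115,0,0,0,0],[0.48,-0.13,0,0,0,0],[0.53,-0.143,0,0,0,0],[0.555,-0.15,0,0,0.001,0],[0.555,-0.15,0.04,0,0,0.001]]' 0.6;  python3 -c "
from h import *
go([430.4,6,156],tool(-.068))
"
```

```text
t: 11.2
ee_pos: [431.5, 5.5, 262.3]
tcp_rot: [0.73, 0.684, 0.002, 0.002]
wrist_force: [-0.3, -0.5, 0.8]
finger_gap: 0.601
grip_force: 0.0
shift [ 0.0006 -0.0034  0.2127]
turn [ 0.0009 -0.0002  0.0005]
```

```bash
python3 -m inch '[[0,0,0.03,0,0,0],[0,0,0.07,0,0,0],[0,0,0.11,0,0,0],[0,0,0.13,0,0,0],[0,0,0.14,0,0,0],[0,0,0.14,0,0,0],[0,0,0.14,0,0,0],[0,0,0.14,0,0,0],[0,0,0.14,0,0,0],[0,0,0.14,0,0,0]]';  python3 -c "
from h import *
import cv2
go([430.4,6,156],tool(-.068))
s=bot.read_state();P=s['ee_pos'];print(P,proj('side',P),proj('top',P))
a=viewer.get_image('side')[180:300,220:380];cv2.imwrite('pics/h1.png',cv2.resize(a,None,fx=4,fy=4)[:,:,::-1])
"
```

```text
t: 12.03
ee_pos: [431.5, 3.3, 189.3]
tcp_rot: [0.731, 0.683, 0.0, 0.0]
wrist_force: [0.0, -0.4, -0.6]
finger_gap: 0.6
grip_force: 0.0
shift [ 0.0053 -0.0026  0.0667]
turn [0.0002 0.     0.    ]
[431.47411651   3.28176511 189.34112328] [289.1 234.3] [316.1 284.6]
```

View pics/h1.png

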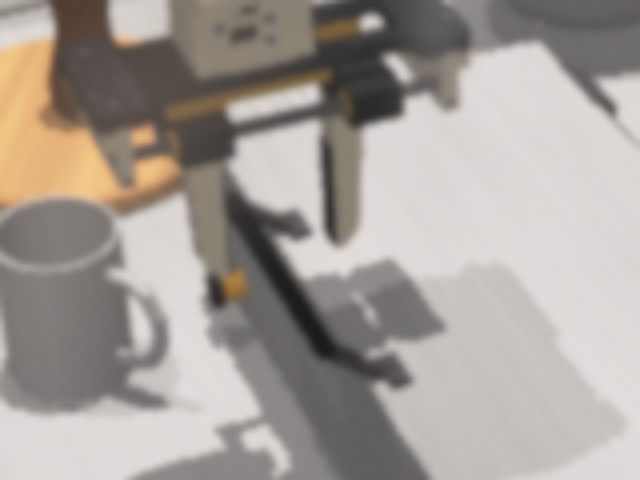

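The two fingers, with tips at crop pixels (215,280) and (340,240), straddle the black bar, which runs from (230,195) to (325,350). The position is confirmed, so I'll descend and close.

```bash
python3 -m inch '[[0.002,-0.002,0.02,0,0,0],[0.004,-0.002,0.04,0,0,0],[0.005,-0.002,0.055,0,0,0],[0.005,-0.002,0.064,0,0,0],[0.005,-0.002,0.066,0,0,0],[0.005,-0.002,0.066,0,0,0],[0.005,-0.002,0.066,0,0,0],[0.005,-0.002,0.066,0,0,0],[0.005,-0.002,0.066,0,0,0],[0.005,-0.002,0.066,0,0,0]]';python3 -m inch '[[0,0,0,0,0,0],[0,0,0,0,0,0],[0,0,0,0,0,0],[0,0,0,0,0,0],[0,0,0,0,0,0],[0,0,0,0,0,0],[0,0,0,0,0,0],[0,0,0,0,0,0],[0,0,0,0,0,0],[0,0,0,0,0,0]]' 0 15
```

```text
t: 12.92
ee_pos: [430.5, 5.9, 155.9]
tcp_rot: [0.731, 0.683, 0.0, 0.0]
wrist_force: [0.9, 0.2, 0.0]
finger_gap: 0.6
grip_force: 0.0
t: 13.75
ee_pos: [432.0, 5.8, 156.1]
tcp_rot: [0.731, 0.683, 0.002, 0.002]
wrist_force: [17.3, -2.4, -6.3]
finger_gap: 0.123
grip_force: 15.0
```

The opening of 11 mm matches the bar, and the 17 N sideways pull means the bar sits about 1.5 mm further along +x. I'll correct that while lifting, so I'm computing the arc table.

```bash
python3 -c "
import numpy as np
for t in np.arange(0,.8,.05):
  a=t+.1352; print(round(t,2),np.round([.504*(np.cos(.1352)-np.cos(a)),-.504*(np.sin(a)-np.sin(.1352))],4))
"; python3 -m inch '[[0,0.001,0,0,0,0],[0,0.002,0,0,0,0],[0,0.003,0,0,0,0],[0,0.003,0,0,0,0],[0,0.003,0,0,0,0],[0,0.003,0,0,0,0],[0,0.003,0,0,0,0],[0,0.003,0,0,0,0],[0,0.003,0,0,0,0],[0,0.003,0,0,0,0]]' 0 30
```

```text
0.0 [ 0. -0.]
0.05 [ 0.004  -0.0249]
0.1 [ 0.0093 -0.0495]
0.15 [ 0.0158 -0.0739]
0.2 [ 0.0235 -0.0979]
0.25 [ 0.0323 -0.1214]
0.3 [ 0.0424 -0.1445]
0.35 [ 0.0536 -0.1671]
0.4 [ 0.0659 -0.1891]
0.45 [ 0.0793 -0.2105]
0.5 [ 0.0937 -0.2311]
0.55 [ 0.1092 -0.251 ]
0.6 [ 0.1256 -0.2701]
0.65 [ 0.1429 -0.2884]
0.7 [ 0.1612 -0.3057]
0.75 [ 0.1803 -0.3222]
t: 14.58
ee_pos: [432.1, 5.8, 155.7]
tcp_rot: [0.731, 0.683, 0.0, 0.0]
wrist_force: [4.4, -0.3, -1.7]
finger_gap: 0.117
grip_force: 30.0
```

Centred. Now I'll lift to about 0.35 rad.

```bash
python3 -m inch '[[0,0.002,-0.012,0,0,0],[0,0.004,-0.025,0,0,0],[0,0.009,-0.0495,0,0,0],[0,0.016,-0.074,0,0,0],[0,0.0235,-0.098,0,0,0],[0,0.032,-0.121,0,0,0],[0,0.042,-0.1445,0,0,0],[0,0.0535,-0.167,0,0,0],[0,0.0535,-0.167,0,0,0],[0,0.0535,-0.167,0,0,0]]'; python3 -c "
from h import *
P=bot.read_state()['ee_pos'];d=np.array([P[0]-681.4,P[2]-120]);print(np.hypot(*d),np.arctan2(d[1],-d[0])-.1352)"
```

```text
t: 15.42
ee_pos: [458.1, 3.8, 238.7]
tcp_rot: [0.731, 0.683, -0.001, -0.0]
wrist_force: [-4.0, -2.0, -2.1]
finger_gap: 0.119
grip_force: 30.0
252.8965673752174 0.3535793192997599
```

```bash
python3 -m inch '[[0,0.012,-0.022,0,0,0],[0,0.0255,-0.0435,0,0,0],[0,0.04,-0.064,0,0,0],[0,0.0555,-0.084,0,0,0],[0,0.072,-0.103,0,0,0],[0,0.0895,-0.1215,0,0,0],[0,0.1075,-0.1385,0,0,0],[0,0.1265,-0.155,0,0,0],[0,0.1405,-0.166,0,0,0],[0,0.1405,-0.166,0,0,0]]';  python3 -m inch '[[0,0,0,0,0,0],[0,0,0,0,0,0],[0,0,0,0,0,0],[0,0,0,0,0,0],[0,0,0,0,0,0],[0,0,0,0,0,0],[0,0,0,0,0,0],[0,0,0,0,0,0],[0,0,0,0,0,0],[0,0,0,0,0,0]]'; python3 -c "
from h import *
import cv2
P=bot.read_state()['ee_pos'];
for z in(0,1.8): d=np.array([P[0]-681.4,P[2]-z-120]);print(np.hypot(*d),np.arctan2(d[1],-d[0])-.1352)
a=viewer.get_image('side');cv2.imwrite('pics/l1.png',a[:,:,::-1])"
```

```text
t: 16.25
ee_pos: [528.3, -0.9, 324.0]
tcp_rot: [0.731, 0.683, -0.0, -0.0]
wrist_force: [-16.8, -2.2, 17.5]
finger_gap: 0.116
grip_force: 30.0
t: 17.08
ee_pos: [527.3, -0.9, 323.2]
tcp_rot: [0.731, 0.683, -0.001, -0.0]
wrist_force: [-14.6, -2.0, 15.1]
finger_gap: 0.119
grip_force: 30.0
255.0081486273216 0.78665203981328
253.57638190814558 0.7823621076549666
```

View pics/l1.png

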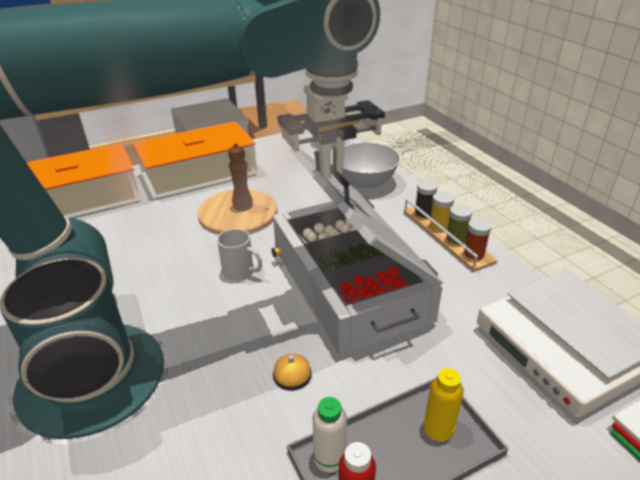

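The side view shows the lid half open, held by the bar at about (345,190), with the mustard upright in the tray at (443,410). I'll ease out the 20 N radial squeeze, then hand in.

```bash
python3 -m inch '[[0,-0.001,-0.001,0,0,0],[0,-0.002,-0.002,0,0,0],[0,-0.002,-0.002,0,0,0],[0,-0.002,-0.002,0,0,0],[0,-0.002,-0.002,0,0,0],[0,-0.002,-0.002,0,0,0],[0,-0.002,-0.002,0,0,0],[0,-0.002,-0.002,0,0,0],[0,-0.002,-0.002,0,0,0],[0,-0.002,-0.002,0,0,0]]'; python3 -c "
from h import *
P=bot.read_state()['ee_pos'];
for z in(0,1.8): d=np.array([P[0]-681.4,P[2]-z-120]);print(np.hypot(*d),np.arctan2(d[1],-d[0])-.1352)
"
```

```text
t: 17.97
ee_pos: [526.8, -0.8, 322.9]
tcp_rot: [0.731, 0.683, -0.001, -0.0]
wrist_force: [-7.1, -2.1, 5.7]
finger_gap: 0.12
grip_force: 30.0
255.09228085480802 0.7843059816505975
253.66308381436622 0.7800042639033774
```

```bash
python3 -c "
from rig import bot
print(bot.job_done())"
```

```text
the job is handed in; nothing more can be done
None
```

The mustard stands upright in the free half of the sauce tray, and the arm is holding the lid steady at about 45 degrees (0.78 rad, worked out from the arm's position); I handed the job in at 18 s.

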